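# Level the lens tray with the square key and keep it pressed

### The arm

A 7-joint arm with a two-finger parallel gripper is mounted at the origin on the work surface. World frame = base frame: x ahead of the robot, y to its left, z up, the work surface at z = 0. Lengths are in m, angles in rad, forces in N, time in s.
With the tool pointing down it reaches from about 0.425 to 1.025 m from the base axis. Payload 3.6 kg.
Tool frame: the origin (TCP) lies midway between the tips of the shut fingers; the grasp point (between the pads) lies behind it (arm.hold_point_z is the z of the grasp point in the tool frame, in m); z points along the fingers, y is the line along which they close (so a half turn about z gives the same grasp; the last joint's range is limited). The gripper opens to 85 mm and grips with 20 to 120 N. Pads are 22 mm wide; open, the fingers measure 114 mm over their backs; the gripper's body (76 mm by 85 mm) begins 54 mm behind the grasp point. The pads swing forward as they close: fully open they stand 13 mm farther back than shut.
Start: joints at [-1.433, 0.591, 0.048, 1.609, -0.033, 0.943, -0.034], TCP at [0.166, 0.706, 0.231] pointing down, gripper open.
Joint ranges: [-2.69, 2.69], [-0.47, 2.24], [-1.27, 1.36], [0.19, 2.51], [-1.53, 4.68], [0.08, 2.07], [-3.09, 3.09]. Speed limits (rad/s): [2.57, 2.57, 3.14, 3.14, 3.14, 3.14, 3.14].

### API

Orientations are given as a rotation vector (axis times angle).
In Python, from bench import sensors, eyes, arm gives the robot as it stands.
- The arm moves only by the shell command python3 -m handwheel 'ROWS'. ROWS is JSON, one flat list of numbers, 7 for each row, row after row: the closure, from -1 (fully open) to 1 (shut), so that 0 is half open, then the shift along the tool's x, y, z in mm, then the turn, a rotation vector about the tool's x, y, z in rad. In form: [claw, x, y, z, rx, ry, rz, claw, x, y, z, rx, ry, rz, ...]. A call has exactly 5 rows; each row shifts and turns the commanded pose from where the row before left it, along the tool's axes as they then stand; what a row does not reach is not made up. A row lasts 1/8 s, in which the tool goes at most 62.5 mm and 10.7 degrees, less where a joint would pass 70% of its speed; a pose out of reach is approached as far as the arm can. A call with a gripper value outside its range is refused whole. The fingers move at their own pace and stop on an object; the grip force is fixed at half the most. Time passes only in rows, so rows that do not move let the fingers close, or fill a call up. It gives the time, the measured TCP pose, the force, the opening and the grip force at its end, in the units of the state.
- sensors.read_state(): the state, without advancing time (a new reading comes with each control period).
- eyes.snapshot(name): name is "scene" or "top"; returns the picture (400x640x3 uint8, blue, green, red); there is no depth.
- eyes.get_calibration(name): a dict with "intrinsics" (3x3 intrinsics, pixels), "R" (3x3) and "t" (3): a world point X has camera coordinates R X + t. Camera axes: x right, y down, z forward; pixel columns grow to the right and rows downward; lengths in m; the calibration is good to about 2 mm. A picture is of the moment at which its call begins. get_calibration takes no time and is no camera call.
- arm.job_done(): hands the job in; it is judged then, once.
The state is a dict: "time": time; "qpos": joint angles; "dq": joint speeds; "tau": joint torques, N m; "eef_pos": TCP position; "eef_rot": TCP orientation; "wrist_force": force on the tool from outside, world axes, zero at the start; "moment": the same for the moment, N m; "finger_gap": opening from 0.0 (shut) to 1.0 (fully open); "gripper_force": force on a finger pad.
Only numpy, scipy, OpenCV 4.12 (cv2) and the standard library are available. Lean on these libraries where they do the work, as an engineer would, in place of code of your own. Each camera call takes 0.05 s, during which the arm holds its last target. There are 200 camera calls.

### The job

Take the square key out of its wooden stand, push its tip into the square socket of the lens tray's levelling screw, press the sprung socket well down, and turn it with the key until the bubble of the tray's spirit level sits centrally between its two marks. Finish like that: the key still gripped in the gripper, upright in the socket and pressing it down. Do not touch the screw with the fingers, and leave the jar, lens case and tweezer where they are.

Things in the scene. Friction and masses are not known exactly. Their poses are not given: they have to be found in the camera images.
- key: Square key, loose, upright in its stand: grey square handle 24 x 24 x 60 mm tall, below it a steel square shaft 10 x 10 mm, 32 mm long, flats parallel to the handle's; about 90 g (0.7 to 1.4 times). Origin: centre of the handle (half-way up, on the axis); z up along the axis; x and y square to the flats. Handle's underside 30 mm below the origin, tip 62 mm below.
- key_tip (a point): The centre of the flat end face of the key's shaft, 62 mm below the handle's centre, axes as the key's.
- stand: Fixed wooden block 56 x 56 mm, 45 mm tall, on the bamboo rack, with a square hole 12.5 mm wide, 38 mm deep in its top: the key's shaft stands in it, the handle's underside resting on the block's top. Origin: centre of its underside; z up. Its place on the rack may be swapped with the jar's or the lens case's.
- socket: Head of the tray's levelling screw: steel square boss 28 x 28 x 15 mm tall on a 40 mm round flange, with a square recess 12 x 12 mm, 12 mm deep, 1.5 mm chamfer, open upward. Origin: centre of the recess's mouth (top of the boss); z up; x, y square to the recess's sides: the key fits every quarter turn, with about 0.2 rad of play either way. Turns at 0.05 N m plus rubbing; stays where left.
- plunger (a joint): How far the sprung socket is pressed down, in m: 0 up, 0.004 on its stop (the boss sinks with it, socket's origin does not). The spring takes 3 N to start and 9 N at the stop. Well pressed means beyond half-way (0.002).
- bubble (a joint): Place in m of the white bubble (20 mm long, 12 mm wide) along the spirit level: 0 is midway between its two marks 31 mm apart, positive is towards the screw's end. It follows the screw's turning alone: CLOCKWISE from above raises that end and moves the bubble +0.028 m per rad. It starts between -0.037 and -0.016: 0.6 to 1.3 rad clockwise are needed; the screw has stops at 1.6 rad either side of level.
- tray_base: Support of the white lens tray (120 x 210 mm), fixed on the rack. Origin: rack's top under the tray's middle; y points to the screw's end (screw at x 0, y 75 mm), x to the edge with the spirit level, an aluminium bar 124 mm long along y with a black window, its middle at x 38, y -40 mm. Tray top 26, level's top 36, screw's mouth 52 mm above the rack; the tray tips up to 2 degrees.
- rack: Bamboo slatted rack, 220 x 700 mm, fixed across the basin. Origin: centre of its underside; its flat top is 15 mm above the origin (105 mm above the counter); its long way is y.
- jar: Bystander on the rack: closed square glass jar 44 x 44 mm, 48 mm tall. Origin: centre of its underside.
- lens_case: Bystander on the rack: lens case with two round twist caps, 32 x 70 mm, 17 mm tall. Origin: centre of its underside.
- tweezer: Bystander on the rack: aluminium tweezer lying flat, 103 mm long along y, 6 mm tall. Origin: under its middle.
- mirror: Bystander: plastic mirror clipped on the left end of the rack (fixed), a 90 mm disc standing to 130 mm above the rack. Origin: centre of its clip's underside.
Mind the look-alikes: they are no part of the job. There is more than one size of the key; the one meant has the size given above.

How it is judged:
On the way, in this order (a step that is already met when the one before it is completed fails the run):
1. the key is lifted out of its stand in the gripper (z of key_tip in the frame of stand above 0.05 m and contact force between the fingers and key above 1 N), for 0.1 s.
2. the key's tip is in the socket and presses it down (z of key_tip in the frame of socket below -0.01 m and horizontal distance between key_tip and socket below 0.005 m and angle between key's own z axis and vertical below 0.14 rad and value of joint plunger above 0.002 m and contact force between key and socket above 2 N and contact force between the fingers and key above 2 N), for 0.2 s.
At the end, for the whole second after the job is handed in: The bubble rests within 4 mm of the centre of its marks, while the key, gripped by the fingers and upright within 8 degrees, has its tip more than 10 mm below where the socket's mouth was before pressing and presses it down past 2 mm of its 4 mm travel (all of step 2 and value of joint bubble between -0.004 and 0.004 m and angular speed of socket below 0.1 rad/s); the arm keeps its last pose, push and grip.
It fails at once if a finger touches the levelling screw's head (contact force between the fingers and socket above 1 N).
It fails at once if the jar is disturbed by more than 20 mm (distance of jar from where it was at the start of the episode above 0.02 m).
It fails at once if the lens case is disturbed by more than 20 mm (distance of lens_case from where it was at the start of the episode above 0.02 m).
It fails at once if the tweezer is disturbed by more than 20 mm (distance of tweezer from where it was at the start of the episode above 0.02 m).
It also fails if it takes over 45 s, if anything falls off the work surface, if the arm or the gripper's body presses on something with over 40 N, if the wrist force passes 120 N, or if a joint passes its speed limit or range.

## Working session

There is one attempt and no reset: what is moved stays moved. The work goes in short steps, Python scripts to look and compute and a shell command to move; the robot and the scene stay as the last step left them, time stands still between calls to the robot, and variables do not carry over. Pictures are saved under pics/ and viewed, at most 10 in all, crops included, and the job is handed in when it is done.

```bash
mkdir -p pics; python3 - <<'E'
from bench import sensors, eyes, arm
import cv2
s=sensors.read_state(); print({k:s[k] for k in('time','eef_pos','eef_rot','finger_gap','wrist_force')}, arm.hold_point_z)
for n in("scene","top"):
    cv2.imwrite(f"pics/{n}0.png",eyes.snapshot(n)); c=eyes.get_calibration(n); print(n,c)
E
```

```text
{'time': 0.0, 'eef_pos': array([0.1656591 , 0.70495153, 0.2301112 ]), 'eef_rot': array([-0.36161189, -3.12058405,  0.00357512]), 'finger_gap': 1.0046419706278773, 'wrist_force': array([-0.04845268, -0.57534625,  0.28161707])} -0.0187
scene {'intrinsics': array([[513.30433292,   0.        , 316.05736828],
       [  0.        , 513.30433292, 208.17130625],
       [  0.        ,   0.        ,   1.        ]]), 'R': array([[-0.13291294,  0.99104244, -0.01300085],
       [ 0.79851368,  0.09930333, -0.59372953],
       [-0.58712014, -0.0892957 , -0.80455964]]), 't': array([ 0.01642559, -0.33444576,  1.66451276])}
top {'intrinsics': array([[489.25046165,   0.        , 311.0750222 ],
       [  0.        , 489.25046165, 194.99570539],
       [  0.        ,   0.        ,   1.        ]]), 'R': array([[-1.07102460e-03, -9.99924854e-01,  1.22122820e-02],
       [-9.88046138e-01, -8.24439843e-04, -1.54156251e-01],
       [ 1.54154735e-01, -1.22314032e-02, -9.87971007e-01]]), 't': array([0.05086971, 0.55449616, 1.03684162])}
```

View pics/scene0.png

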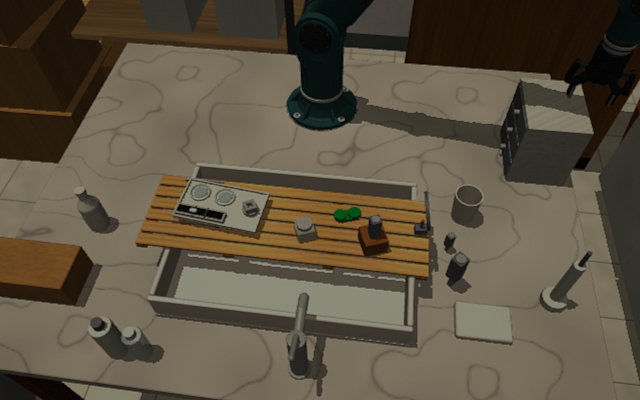

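View pics/top0.png

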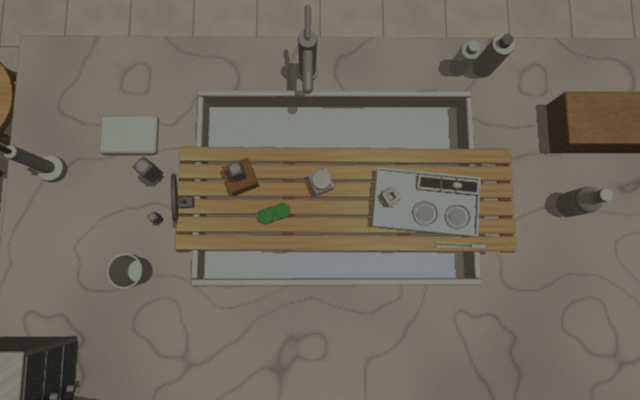

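Scene: key in the wooden stand at about (375,228), jar at (305,230), lens case at (347,214), and the socket at (251,208). In the top view these are: key top (236,170), jar (320,180), socket (390,197) and bubble (458,185).

```bash
python3 - <<'E'
import cv2, numpy as np
t=cv2.imread("pics/top0.png"); s=cv2.imread("pics/scene0.png")
def c(im,x,y,w,h,f):return cv2.resize(im[y:y+h,x:x+w],None,fx=f,fy=f,interpolation=cv2.INTER_CUBIC)
a=np.hstack([c(t,215,150,50,50,8),c(t,370,170,50,50,8)])
b=np.hstack([c(s,350,205,50,50,4),c(s,230,185,50,50,4),c(t,410,170,75,50,4)[:, :300]])
b=np.hstack([b,np.zeros((200,800-b.shape[1],3),np.uint8)])
o=np.vstack([a,b]); o=np.clip(o*1.6,0,255).astype(np.uint8)
cv2.imwrite("pics/crop1.png",o)
E
```

```text
(no output)
```

View pics/crop1.png

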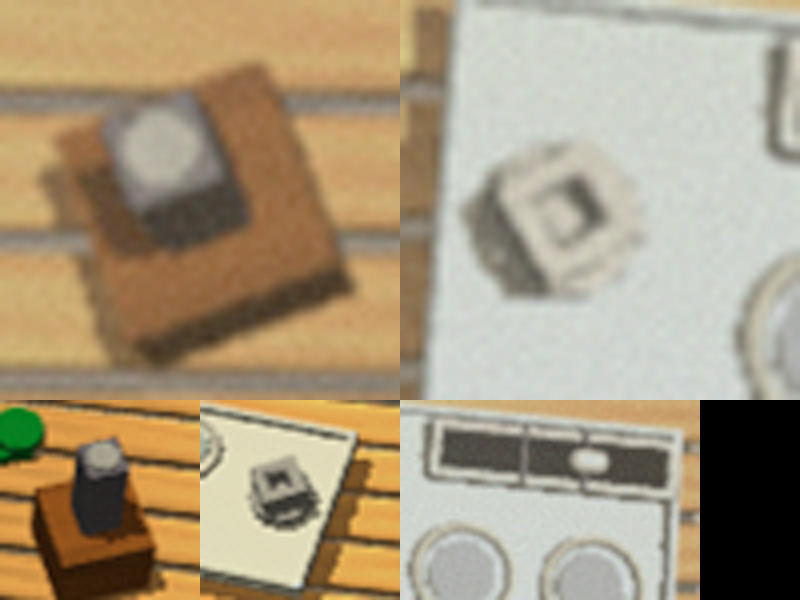

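The crop shows the key handle top at about (235.5,168.5), with its edges turned about 20° in the image. The socket recess is at about (391,196). The level marks are at x≈441 and 456, with the bubble at about 457.5. Next I measure with masks.

```bash
cat >h.py <<'E'
import cv2, numpy as np
from bench import sensors, eyes, arm
from scipy.spatial.transform import Rotation as Ro
def ray(n,uv,z):
    c=eyes.get_calibration(n);C=-c['R'].T@c['t']
    uv=np.atleast_2d(np.asarray(uv,float)); d=np.c_[uv,np.ones(len(uv))]@np.linalg.inv(c['intrinsics']).T@c['R']
    return C+d*((z-C[2])/d[:,2])[:,None]
def proj(n,X):
    c=eyes.get_calibration(n);p=c['intrinsics']@(c['R']@np.asarray(X,float)+c['t']);return p[:2]/p[2]
def up(im,x,y,w,h,f=8): return cv2.resize(im[y:y+h,x:x+w],None,fx=f,fy=f,interpolation=cv2.INTER_CUBIC)
def big(mask):
    cs,_=cv2.findContours(mask,cv2.RETR_EXTERNAL,cv2.CHAIN_APPROX_NONE);return max(cs,key=cv2.contourArea)
def rect(n,cnt,x,y,z,f=8):
    P=ray(n,(cnt.reshape(-1,2)+.5)/f-.5+[x,y],z)[:,:2]
    r=cv2.minAreaRect((P*1000).astype(np.float32)); return r
E
python3 - <<'E'
from h import *
t=cv2.imread("pics/top0.png")
def run(name,x,y,w,h,z,fn):
    u=up(t,x,y,w,h); hsv=cv2.cvtColor(u,cv2.COLOR_BGR2HSV); m=fn(hsv,u).astype(np.uint8)*255
    m=cv2.morphologyEx(m,cv2.MORPH_OPEN,np.ones((7,7))); c=big(m); print(name,rect("top",c,x,y,z)); cv2.drawContours(u,[c],-1,(0,0,255),1); return u
hs=lambda t:t
u=up(t,215,150,50,50);H=cv2.cvtColor(u,cv2.COLOR_BGR2HSV)
for nm,p in dict(top=(165,145),topedge=(195,105),side=(200,215),stand=(290,220),slat=(50,180),sidestand=(250,320)).items(): print(nm,H[p[1],p[0]])
u=up(t,370,170,50,50);H=cv2.cvtColor(u,cv2.COLOR_BGR2HSV)
for nm,p in dict(tray=(200,350),boss=(120,215),boss2=(210,190),rec=(190,195),slat=(20,200)).items(): print(nm,H[p[1],p[0]])
a=run("handle",215,150,50,50,.210,lambda h,u:(h[...,1]<75)&(h[...,2]>85)&(np.indices(h.shape[:2])[0]<215)&(np.indices(h.shape[:2])[0]>85))
b=run("stand",215,150,50,50,.150,lambda h,u:((h[...,1]>110)&(h[...,2]<115)&(h[...,2]>60)))
d=run("tray",365,160,125,85,.131,lambda h,u:(h[...,1]<30)&(h[...,2]>100))
e=run("recess",370,170,50,50,.157,lambda h,u:(h[...,2]<105)&(np.hypot(np.indices(h.shape[:2])[0]-207,np.indices(h.shape[:2])[1]-167)<48))
d=cv2.resize(d,(588,400)); o=np.zeros((600,800,3),np.uint8)
for im,(x,y) in ((a[50:350,50:350],(0,0)),(b[50:350,50:350],(0,300)),(cv2.resize(d,(441,300)),(310,0)),(e[50:350,50:350],(310,300))): o[y:y+im.shape[0],x:x+im.shape[1]]=im
cv2.imwrite("pics/m1.png",np.clip(o*1.5,0,255).astype(np.uint8))
print(ray("top",[[235.6,168.4]],.21),ray("top",[[391,196]],.157), ray("top",[[441,185.5],[456,186.5],[457.5,185.5]],.141))
E
```

```text
top [ 25  25 112]
topedge [14 38 73]
side [13 64 48]
stand [ 15 143  98]
slat [ 17 116  81]
sidestand [15 96 48]
tray [ 70   6 132]
boss [ 21  26 127]
boss2 [ 28  24 127]
rec [23 29 78]
slat [ 15 111  94]
handle ((579.9909057617188, 196.23245239257812), (21.6424503326416, 20.241212844848633), 19.153078079223633)
stand ((573.9215698242188, 196.31414794921875), (66.9952163696289, 66.70380401611328), 21.241439819335938)
tray ((528.1044921875, -182.4351806640625), (213.62486267089844, 121.12149810791016), 84.23994445800781)
recess ((536.3139038085938, -107.40442657470703), (15.383048057556152, 10.910743713378906), 27.14483070373535)
[[0.57868551 0.19416817 0.21      ]] [[ 0.53479162 -0.10551346  0.157     ]] [[ 0.55875408 -0.20992771  0.141     ]
 [ 0.55674017 -0.24018276  0.141     ]
 [ 0.55879007 -0.24331514  0.141     ]]
```

View pics/m1.png

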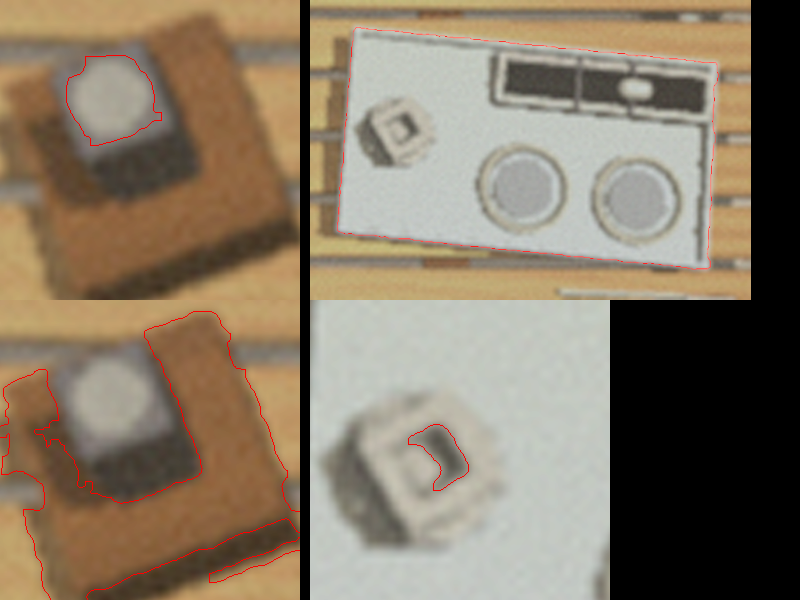

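```bash
python3 -m handwheel '[-1,0,0,-60,0,0,0, -1,-47,-36.5,0,0,0,0, -1,-47,-36.5,0,0,0,0, -1,-47,-36.5,0,0,0,0, -1,-47,-36.5,0,0,0,0]'; python3 -m handwheel '[-1,-47,-36.5,0,0,0,0, -1,-47,-36.5,0,0,0,0, -1,-47,-36.5,0,0,0,0, -1,-47,-36.5,0,0,0,0, -1,-47,-36.5,0,0,0,0]'
```

```text
time: 0.72
eef_pos: [0.3164, 0.5187, 0.291]
eef_rot: [0.362, 3.121, -0.001]
wrist_force: [0.9, -0.7, 0.1]
finger_gap: 1.002
gripper_force: 0.0
time: 1.35
eef_pos: [0.5032, 0.2875, 0.2911]
eef_rot: [-0.361, -3.12, 0.0]
wrist_force: [0.9, 0.8, 0.4]
finger_gap: 1.003
gripper_force: 0.0
```

```bash
python3 -m handwheel '[-1,-47,-36.5,0,0,0,0, -1,-35,-36.5,0,0,0,0, -1,0,0,0,0,0,0.18, -1,0,0,0,0,0,0.18, -1,0,0,0,0,0,0.18]'; python3 - <<'E'
from h import *
t=cv2.imread("pics/top0.png"); s=cv2.imread("pics/scene0.png")
print(ray("scene",[[376.1,218.8]],.21)[0], ray("top",[[235.6,168.4]],.21)[0])
# white disc on handle top in both views
for n,im,(x,y,w,h),z in (("top",t,(227,160,18,18),.21),("scene",s,(366,212,20,16),.21)):
    u=up(im,x,y,w,h); g=cv2.cvtColor(u,cv2.COLOR_BGR2GRAY); g=cv2.GaussianBlur(g,(0,0),3)
    hsv=cv2.cvtColor(u,cv2.COLOR_BGR2HSV); 
    th,m=cv2.threshold(g,0,255,cv2.THRESH_OTSU); m[hsv[...,1]>70]=0; m=cv2.morphologyEx(m,cv2.MORPH_OPEN,np.ones((9,9)))
    c=big(m); (a,b),(p,q),r=cv2.fitEllipse(c); uv=[(a+.5)/8-.5+x,(b+.5)/8-.5+y]; print(n,uv,p/8,q/8,ray(n,[uv],z)[0])
# socket in scene: crop (230,185) x4, recess centre approx
print(ray("scene",[[230+77/4,185+80/4]],.157)[0])
E
```

```text
time: 1.98
eef_pos: [0.5653, 0.199, 0.2908]
eef_rot: [-1.19, -2.906, 0.001]
wrist_force: [0.9, -0.1, -0.2]
finger_gap: 1.001
gripper_force: 0.0
[0.57982683 0.19819468 0.21      ] [0.57868551 0.19416817 0.21      ]
top [233.97595930099487, 167.37433004379272] 12.020064353942871 15.281274795532227 [0.58064199 0.19724917 0.21      ]
scene [375.36670875549316, 218.28185558319092] 7.112682819366455 9.464168548583984 [0.57862171 0.19649367 0.21      ]
[ 0.53896805 -0.10390056  0.157     ]
```

```bash
python3 -m handwheel '[-1,0,0,0,0,0,0.15, -1,0,0,0,0,0,0.15, -1,0,0,0,0,0,0.136, -1,0,0,0,0,0,0, -1,0,0,0,0,0,0]'; cat >>h.py <<'E'
def go(x,y,z,yaw):
    s=sensors.read_state(); R=Ro.from_rotvec(s['eef_rot']).as_matrix(); p=s['eef_pos']
    print("t",s['time'],"pos",p.round(4),"tooly yaw",np.degrees(np.arctan2(R[1,1],R[0,1])).round(2),"zaxis",R[:,2].round(4),"F",s['wrist_force'].round(1),"M",s['moment'].round(2))
    print("shift mm",(R.T@(np.array([x,y,z])-p)*1000).round(1),"turn z",-np.radians(yaw-np.degrees(np.arctan2(R[1,1],R[0,1]))).round(3))
E
python3 -c "
from h import *
go(.5797,.1965,.163,20.5)"
```

```text
time: 2.6
eef_pos: [0.5654, 0.1994, 0.2911]
eef_rot: [-1.78, -2.589, 0.001]
wrist_force: [0.1, 0.1, 0.2]
finger_gap: 1.004
gripper_force: 0.0
t 2.6 pos [0.5654 0.1994 0.2911] tooly yaw 20.98 zaxis [-5.e-04 -2.e-04 -1.e+00] F [0.1 0.1 0.2] M [ 0.01  0.03 -0.02]
shift mm [ -7.9  12.4 128.1] turn z 0.008
```

```bash
python3 -m handwheel '[-1,-8,12.4,0,0,0,0.008, -1,0,0,50,0,0,0, -1,0,0,50,0,0,0, -1,0,0,28,0,0,0, -1,0,0,0,0,0,0]'; python3 -m handwheel '[1,0,0,0,0,0,0, 1,0,0,0,0,0,0, 1,0,0,0,0,0,0, 1,0,0,0,0,0,0, 1,0,0,0,0,0,0]';  python3 -c "
from h import *
go(.5797,.1965,.163,20.5); print(sensors.read_state()['finger_gap'])
o=np.hstack([cv2.resize(eyes.snapshot('top')[130:230,190:290],None,fx=4,fy=4),cv2.resize(eyes.snapshot('scene')[160:260,320:420],None,fx=4,fy=4)]); cv2.imwrite('pics/g1.png',np.clip(o*1.6,0,255).astype(np.uint8))"
```

```text
time: 3.22
eef_pos: [0.5794, 0.1955, 0.161]
eef_rot: [-1.792, -2.578, 0.006]
wrist_force: [0.2, 0.1, -0.2]
finger_gap: 0.997
gripper_force: 0.0
time: 3.85
eef_pos: [0.5805, 0.1965, 0.1645]
eef_rot: [1.793, 2.579, 0.002]
wrist_force: [-1.5, -0.7, 5.6]
finger_gap: 0.272
gripper_force: 59.4
t 3.85 pos [0.5805 0.1965 0.1645] tooly yaw 20.4 zaxis [ 1.e-03  8.e-04 -1.e+00] F [-1.5 -0.7  5.6] M [-0.08  0.3   0.05]
shift mm [ 0.2 -0.7  1.5] turn z -0.002
0.2724844883003141
```

View pics/g1.png

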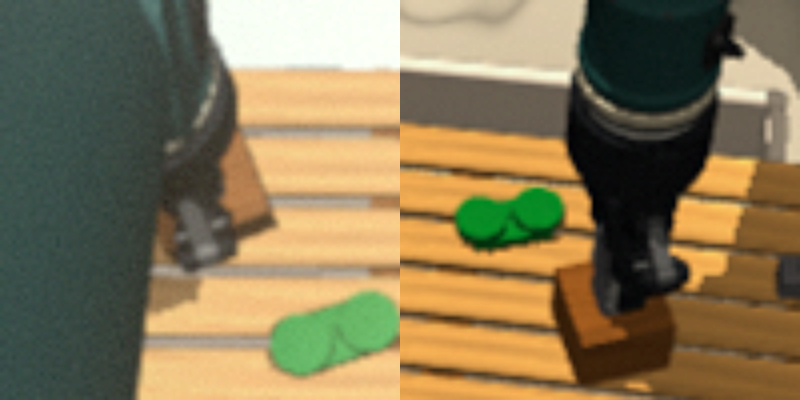

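The picture shows the key gripped in the stand, with the lens case undisturbed. I lift it and zoom the socket in both earlier pictures.

```bash
python3 -m handwheel '[1,0,0,-20,0,0,0, 1,0,0,-40,0,0,0, 1,0,0,-45,0,0,0, 1,0,0,-25,0,0,0, 1,0,0,0,0,0,0]'; python3 - <<'E'
from h import *
t=cv2.imread("pics/top0.png"); s=cv2.imread("pics/scene0.png")
o=np.hstack([up(t,378,184,25,25,16),up(s,238,196,25,25,16)])
cv2.imwrite("pics/s1.png",np.clip(o*1.7,0,255).astype(np.uint8))
E
```

```text
time: 4.58
eef_pos: [0.5813, 0.1966, 0.2953]
eef_rot: [1.792, 2.578, 0.006]
wrist_force: [-0.5, -1.0, -1.3]
finger_gap: 0.275
gripper_force: 59.6
```

View pics/s1.png

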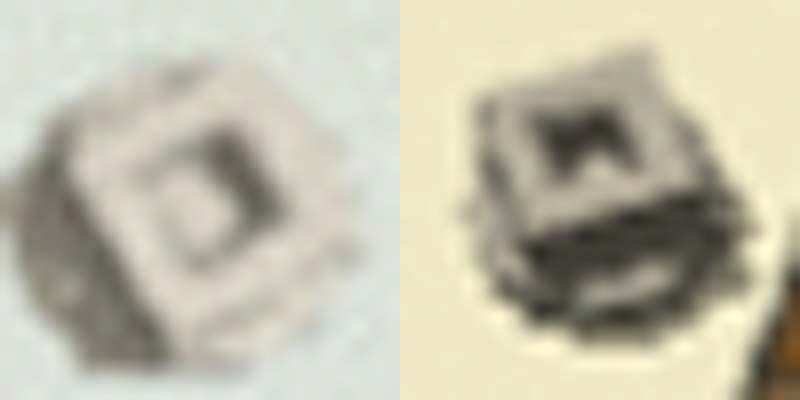

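The zoom shows the recess centre at about (391.2,196) in the top view and (250,204.5) in the scene view. I now cast the corners.

```bash
python3 - <<'E'
from h import *
def f(n,c,o,z):
    P=ray(n,(np.array(c,float)+.5)/16-.5+o,z)[:,:2]*1000; m=P.mean(0); e=np.roll(P,-1,0)-P
    a=np.degrees(np.arctan2(e[:,1],e[:,0]))%90; print(n,m.round(1),np.linalg.norm(e,axis=1).round(1),a.round(1))
f("top",[(140,175),(232,128),(285,215),(198,265)],[378,184],.157)
f("top",[(68,150),(230,55),(340,225),(180,350)],[378,184],.157)
f("scene",[(80,95),(245,45),(312,175),(135,240)],[238,196],.157)
f("scene",[(130,115),(215,85),(248,155),(150,190)],[238,196],.157)
go(.5360,-.1060,.240,25.5)
E
```

```text
top [ 535.3 -105.3] [12.9 12.5 12.6 13.2] [27.  30.  29.8 31.5]
top [ 535.4 -104.2] [23.6 24.9 25.5 28.2] [30.4 31.5 37.7 28. ]
scene [ 536.4 -103.6] [25.9 27.3 28.1 29.1] [28.6 33.3 32.4 28.8]
scene [ 536.2 -104.8] [13.6 14.5 15.6 14.7] [31.8 31.8 31.9 24. ]
t 4.575 pos [0.5813 0.1966 0.2953] tooly yaw 20.4 zaxis [ 0.0043  0.0019 -1.    ] F [-0.5 -1.  -1.3] M [ 0.02  0.03 -0.04]
shift mm [-267.9 -148.2   54.5] turn z -0.089
```

```bash
python3 -m handwheel '[1,-53.3,-29.6,0,0,0,0, 1,-53.3,-29.6,0,0,0,0, 1,-53.3,-29.6,0,0,0,0, 1,-53.3,-29.6,0,0,0,0, 1,-53.3,-29.6,0,0,0,0]'; python3 -m handwheel '[1,0,0,0,0,0,-0.16, 1,0,0,40,0,0,0, 1,0,0,28,0,0,0, 1,0,0,0,0,0,0, 1,0,0,0,0,0,0]';  python3 -c "
from h import *
go(.5358,-.1048,.189,29.5)
im=eyes.snapshot('scene'); cv2.imwrite('pics/scene2.png',im); tp=eyes.snapshot('top'); cv2.imwrite('pics/top2.png',tp)
o=np.hstack([up(im,225,155,50,70,8)]+[up(tp,365,160,50,70,8)]); cv2.imwrite('pics/a1.png',np.clip(o*1.6,0,255).astype(np.uint8))"
```

```text
time: 5.2
eef_pos: [0.5326, -0.1064, 0.2915]
eef_rot: [-1.791, -2.578, 0.002]
wrist_force: [0.3, -0.4, -0.3]
finger_gap: 0.27
gripper_force: 59.6
time: 5.82
eef_pos: [0.5343, -0.1051, 0.2253]
eef_rot: [-1.581, -2.715, 0.001]
wrist_force: [-0.1, 0.1, -1.0]
finger_gap: 0.273
gripper_force: 59.6
t 5.825 pos [ 0.5343 -0.1051  0.2253] tooly yaw 29.56 zaxis [-3.e-04 -3.e-04 -1.e+00] F [-0.1  0.1 -1. ] M [-0.02  0.04 -0.01]
shift mm [-0.4  1.5 36.3] turn z 0.001
```

View pics/a1.png

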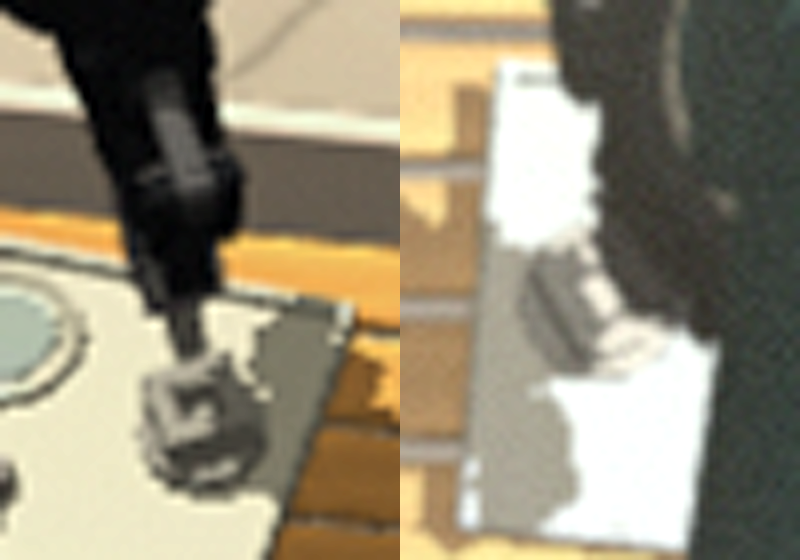

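The scene view shows the shaft end at about (248.1,199), just above the recess at about (249.5,205). I compare this with the projection.

```bash
python3 - <<'E'
from h import *
s=sensors.read_state();p=s['eef_pos']; R=Ro.from_rotvec(s['eef_rot']).as_matrix()
print("tip centre pred",proj("scene",p-[0,0,.0465]))
for c in((5,5),(5,-5),(-5,5),(-5,-5)): print(proj("scene",p+R@np.array([c[0]/1e3,c[1]/1e3,.0465])))
print("axis 20 up",proj("scene",p-[0,0,.0265]),"socket",proj("scene",[.5358,-.1048,.157]))
# shaft edges by row
g=cv2.imread("pics/scene2.png").astype(int).sum(2)
for r in range(192,203): print(r,g[r,240:258])
E
```

```text
tip centre pred [247.92252766 197.87432413]
[250.56389711 198.81123537]
[249.2902807  195.72684276]
[246.51784681 200.09535176]
[245.26048746 196.99969195]
axis 20 up [246.89687886 192.65286228] socket [249.15934158 203.91464529]
192 [423 436 340 105  92  92  60  60  73  78 170 266 279 267 238 216 205 183]
193 [422 429 362 163  58  74  79  88 102 122 317 449 436 433 412 382 336 269]
194 [418 424 381 272 239 188  82 110 116 146 321 437 424 417 423 425 433 441]
195 [418 422 425 433 446 336  97 119 113  98 296 432 426 418 423 423 403 375]
196 [424 421 421 422 433 346 145 114 115 104 273 420 423 421 421 430 347 195]
197 [419 418 417 420 426 373 213 107 111 104 209 369 429 426 423 427 348 207]
198 [419 420 420 420 424 409 289 115 103 106 190 339 397 379 416 435 353 206]
199 [421 417 422 422 426 435 353 178 148 184 261 337 279 233 385 413 309 212]
200 [418 419 424 421 410 409 364 275 262 305 311 283 230 192 348 355 199 212]
201 [418 422 409 382 366 347 332 328 325 319 271 176 152 151 283 365 267 211]
202 [420 424 369 289 317 311 290 294 282 259 250 207 158 159 203 319 324 211]
```

```bash
python3 -m handwheel '[1,-0.4,1.5,6,0,0,0, 1,0,0,8,0,0,0, 1,0,0,6,0,0,0, 1,0,0,3,0,0,0, 1,0,0,0,0,0,0]'; python3 -m handwheel '[1,0,0,2,0,0,0, 1,0,0,2,0,0,0, 1,0,0,1.5,0,0,0, 1,0,0,0,0,0,0, 1,0,0,0,0,0,0]';  python3 -c "
from h import *
go(.5358,-.1048,.189,29.5)"
```

```text
time: 6.55
eef_pos: [0.5355, -0.1046, 0.202]
eef_rot: [-1.581, -2.714, 0.001]
wrist_force: [1.2, 0.0, -0.9]
finger_gap: 0.273
gripper_force: 59.6
time: 7.18
eef_pos: [0.5357, -0.1047, 0.1968]
eef_rot: [1.581, 2.715, 0.0]
wrist_force: [-0.4, -0.2, -0.9]
finger_gap: 0.275
gripper_force: 59.6
t 7.175 pos [ 0.5357 -0.1047  0.1968] tooly yaw 29.56 zaxis [ 1.e-04 -0.e+00 -1.e+00] F [-0.4 -0.2 -0.9] M [-0.04  0.01  0.01]
shift mm [-0.2 -0.   7.8] turn z 0.001
```

```bash
python3 -m handwheel '[1,0,0,2,0,0,0, 1,0,0,2,0,0,0, 1,0,0,1.5,0,0,0, 1,0,0,0,0,0,0, 1,0,0,0,0,0,0]'; python3 -m handwheel '[1,0,0,1,0,0,0, 1,0,0,1,0,0,0, 1,0,0,0,0,0,0, 1,0,0,0,0,0,0, 1,0,0,0,0,0,0]'
```

```text
time: 7.8
eef_pos: [0.5358, -0.1046, 0.1913]
eef_rot: [1.581, 2.715, 0.0]
wrist_force: [0.1, 0.3, -1.1]
finger_gap: 0.277
gripper_force: 59.6
time: 8.43
eef_pos: [0.5359, -0.1047, 0.1895]
eef_rot: [1.581, 2.714, 0.0]
wrist_force: [-0.6, -0.2, 2.8]
finger_gap: 0.275
gripper_force: 60.0
```

```bash
python3 -m handwheel '[1,0,0,1,0,0,0, 1,0,0,1,0,0,0, 1,0,0,0.7,0,0,0, 1,0,0,0,0,0,0, 1,0,0,0,0,0,0]';  python3 -c "
from h import *
go(.5358,-.1048,.189,29.5)
cv2.imwrite('pics/scene3.png',eyes.snapshot('scene')); t=eyes.snapshot('top'); cv2.imwrite('pics/top3.png',t)
o=np.hstack([up(cv2.imread('pics/scene3.png'),165,165,100,70,4),up(t,370,160,100,70,4)]); cv2.imwrite('pics/b1.png',np.clip(o*1.6,0,255).astype(np.uint8))"
```

```text
time: 9.05
eef_pos: [0.5359, -0.1047, 0.187]
eef_rot: [1.581, 2.714, 0.0]
wrist_force: [-1.1, 0.6, 7.3]
finger_gap: 0.277
gripper_force: 60.5
t 9.05 pos [ 0.5359 -0.1047  0.187 ] tooly yaw 29.56 zaxis [ 3.e-04  1.e-04 -1.e+00] F [-1.1  0.6  7.3] M [0.11 0.39 0.01]
shift mm [-0.  -0.1 -2. ] turn z 0.001
```

View pics/b1.png

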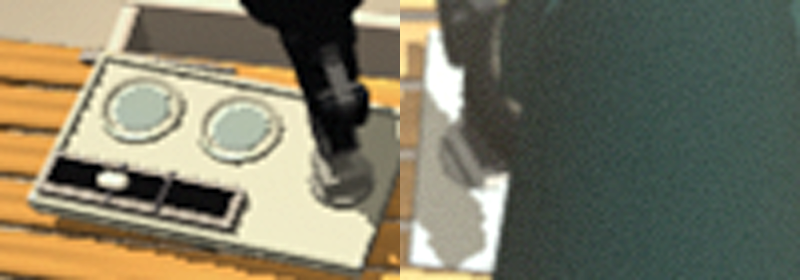

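Scene view: the key is seated in the socket. The bubble is at about (193,210), one visible mark at about (206.5,211), and the bubble sits left of centre. I turn part way and measure the bubble.

```bash
cat >>h.py <<'E'
def bub(im):
    D=np.array([.1004,.995]);L=np.array([.5619,-.2260])
    poly=np.array([proj("scene",[*(L+D*a+np.array([.995,-.1004])*b),.141]) for a,b in((-.055,-.009),(.055,-.009),(.055,.009),(-.055,.009))])
    F=4; u=cv2.resize(im,None,fx=F,fy=F,interpolation=cv2.INTER_CUBIC); m=np.zeros(u.shape[:2],np.uint8)
    cv2.fillPoly(m,[((poly+.5)*F-.5).round().astype(int)],255); hsv=cv2.cvtColor(u,cv2.COLOR_BGR2HSV)
    m[hsv[...,2]<95]=0; m=cv2.morphologyEx(m,cv2.MORPH_OPEN,np.ones((9,9)))
    c=big(m); M=cv2.moments(c); uv=[(M['m10']/M['m00']+.5)/F-.5,(M['m01']/M['m00']+.5)/F-.5]
    a=(ray("scene",[uv],.141)[0,:2]-L)@D
    # profile of brightness along the window centre line
    al=np.arange(-.056,.057,.002); g=cv2.cvtColor(im,cv2.COLOR_BGR2GRAY)
    pr=[int(cv2.getRectSubPix(g,(1,1),tuple(map(float,proj("scene",[*(L+D*x+np.array([.995,-.1004])*.007),.141]))))[0,0]) for x in al]
    print("bubble mm",round(a*1000,1),"px",np.round(uv,1),"area",cv2.contourArea(c)/F/F); print(list(zip((al*1000).round().astype(int).tolist(),pr)))
E
python3 -m handwheel '[1,0,0,0,0,0,0.1, 1,0,0,0,0,0,0.1, 1,0,0,0,0,0,0.1, 1,0,0,0,0,0,0.1, 1,0,0,0,0,0,0]';  python3 -c "
from h import *
bub(cv2.imread('pics/scene0.png'));bub(cv2.imread('pics/scene3.png'))
go(.5358,-.1048,.187,29.5)
im=eyes.snapshot('scene');bub(im)"
```

```text
time: 9.78
eef_pos: [0.5358, -0.1053, 0.187]
eef_rot: [2.089, 2.345, -0.001]
wrist_force: [-0.7, -0.4, 5.8]
finger_gap: 0.272
gripper_force: 60.5
bubble mm -16.4 px [192.6 209.5] area 17.625
[(-56, 81), (-54, 54), (-52, 39), (-50, 30), (-48, 22), (-46, 29), (-44, 36), (-42, 42), (-40, 43), (-38, 37), (-36, 31), (-34, 31), (-32, 35), (-30, 41), (-28, 42), (-26, 38), (-24, 29), (-22, 23), (-20, 22), (-18, 32), (-16, 40), (-14, 39), (-12, 21), (-10, 12), (-8, 16), (-6, 21), (-4, 27), (-2, 30), (0, 30), (2, 23), (4, 15), (6, 23), (8, 26), (10, 28), (12, 30), (14, 33), (16, 37), (18, 36), (20, 30), (22, 24), (24, 27), (26, 26), (28, 16), (30, 8), (32, 17), (34, 22), (36, 25), (38, 26), (40, 23), (42, 10), (44, 11), (46, 17), (48, 21), (50, 19), (52, 13), (54, 8), (56, 7)]
bubble mm -16.2 px [192.7 209.6] area 20.0
[(-56, 89), (-54, 59), (-52, 43), (-50, 33), (-48, 25), (-46, 31), (-44, 38), (-42, 45), (-40, 47), (-38, 40), (-36, 35), (-34, 34), (-32, 38), (-30, 44), (-28, 45), (-26, 41), (-24, 32), (-22, 24), (-20, 23), (-18, 34), (-16, 43), (-14, 42), (-12, 22), (-10, 13), (-8, 18), (-6,
[... 408 characters left out ...]
.8] M [-0.21  0.37  0.08]
shift mm [ 0.4  0.1 -0. ] turn z -0.399
bubble mm -14.4 px [193.3 209.7] area 20.15625
[(-56, 88), (-54, 58), (-52, 42), (-50, 33), (-48, 25), (-46, 30), (-44, 34), (-42, 37), (-40, 38), (-38, 38), (-36, 35), (-34, 32), (-32, 33), (-30, 34), (-28, 36), (-26, 36), (-24, 30), (-22, 19), (-20, 23), (-18, 34), (-16, 44), (-14, 45), (-12, 26), (-10, 10), (-8, 13), (-6, 22), (-4, 28), (-2, 31), (0, 31), (2, 25), (4, 17), (6, 26), (8, 28), (10, 30), (12, 33), (14, 35), (16, 41), (18, 38), (20, 31), (22, 26), (24, 30), (26, 30), (28, 19), (30, 11), (32, 20), (34, 24), (36, 28), (38, 29), (40, 25), (42, 12), (44, 17), (46, 21), (48, 23), (50, 21), (52, 15), (54, 8), (56, 7)]
```

```bash
sed -i 's/; print(list(zip.*$//' h.py; python3 -m handwheel '[1,0,0,0.4,0,0,0.1, 1,0,0,0,0,0,0.1, 1,0,0,0,0,0,0.1, 1,0,0,0,0,0,0.1, 1,0,0,0,0,0,0]';  python3 -c "
from h import *
go(.5358,-.1048,.187,29.5)
im=eyes.snapshot('scene');bub(im)"
```

```text
time: 10.45
eef_pos: [0.5359, -0.1055, 0.187]
eef_rot: [2.513, 1.883, -0.0]
wrist_force: [-2.5, -0.1, 8.9]
finger_gap: 0.274
gripper_force: 61.1
t 10.45 pos [ 0.5359 -0.1055  0.187 ] tooly yaw -16.31 zaxis [ 4.e-04 -1.e-03 -1.e+00] F [-2.5 -0.1  8.9] M [-0.16  0.65  0.07]
shift mm [ 0.7 -0.3  0. ] turn z -0.8
bubble mm -2.8 px [197.8 210.7] area 19.8125
```

```bash
python3 -m handwheel '[1,0,0,0,0,0,0.06, 1,0,0,0,0,0,0.05, 1,0,0,0,0,0,0, 1,0,0,0,0,0,0, 1,0,0,0,0,0,0]';  python3 -c "
from h import *
go(.5358,-.1048,.187,29.5)
im=eyes.snapshot('scene');bub(im); cv2.imwrite('pics/scene5.png',im); o=up(im,165,165,100,70,8); cv2.imwrite('pics/e1.png',np.clip(o*1.6,0,255).astype(np.uint8))"
```

```text
time: 11.12
eef_pos: [0.5359, -0.1057, 0.1872]
eef_rot: [2.613, 1.743, 0.0]
wrist_force: [-2.9, 0.6, 11.5]
finger_gap: 0.274
gripper_force: 61.1
t 11.125 pos [ 0.5359 -0.1057  0.1872] tooly yaw -22.58 zaxis [ 7.e-04 -7.e-04 -1.e+00] F [-2.9  0.6 11.5] M [-0.11  0.63  0.06]
shift mm [ 0.8 -0.4  0.2] turn z -0.909
bubble mm 0.1 px [198.9 211. ] area 19.78125
```

View pics/e1.png

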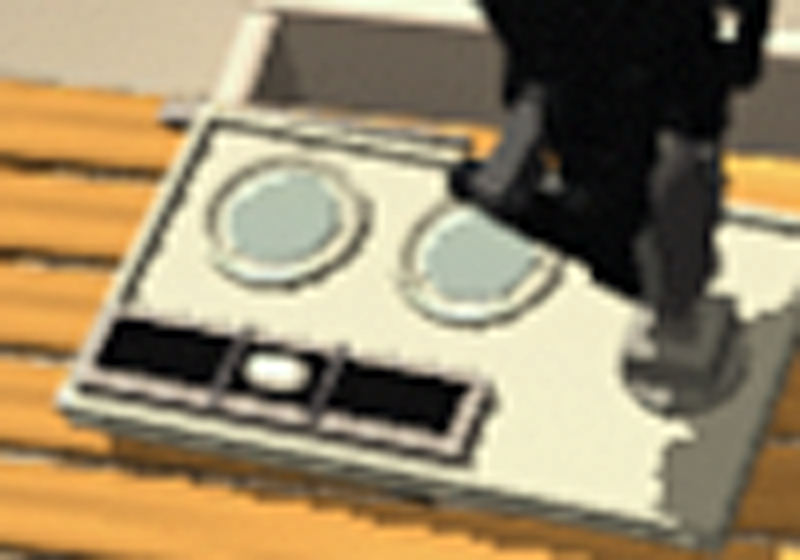

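The bubble is at about (278,372), midway between the marks at x≈228 and 334 (under 1 mm off). The key is gripped, upright and pressing at about 11 N.

```bash
python3 -c "
from bench import arm
print(arm.job_done())"
```

```text
the job is handed in; nothing more can be done
None
```

I handed the job in at about 11 s. The key is gripped upright in the socket and pressing it down with about 11 N, and the bubble is about 1 mm from the centre of its marks; the hand-in gave no verdict.

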